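Put the loose capacitor into the empty cell of its tray

ROBOT

A 6-joint arm with a two-finger parallel gripper is mounted at the origin on the work surface. World frame = base frame: x ahead of the robot, y to its left, z up, the work surface at z = 0. Lengths are in m, angles in rad, forces in N, time in s.
With the tool pointing down it reaches from about 0.325 to 0.775 m from the base axis. Payload 5.5 kg.
Tool frame: the origin (TCP) lies between the finger pads; the fingertips stand 8 mm ahead of it and the grasp point (between the pads) lies 11 mm behind it (tcp_to_tips is the distance from the TCP to the fingertips, in m); z points along the fingers, y is the line along which they close (so a half turn about z gives the same grasp; the last joint's range is limited). The gripper opens to 88 mm and grips with 3 to 60 N. Pads are 20 mm wide; open, the fingers measure 115 mm over their backs; the gripper's body (75 mm by 178 mm) begins 61 mm behind the grasp point.
Start: joints at [1.069, 0.091, 1.231, -0, 1.82, -0.057], TCP at [0.258, 0.542, 0.201] pointing down, gripper open.
Joint ranges: [-2.87, 2.87], [-0.86, 2.18], [0.17, 2.46], [-1.51, 4.65], [0.06, 2.69], [-2.65, 2.65]. Speed limits (rad/s): [2.57, 2.57, 3.01, 3.14, 3.14, 3.14].

INTERFACE

Orientations are given as a unit quaternion [w, x, y, z].
In Python, from bench import * gives the robot as it stands. Calls block until the motion is done:
- move_to(position, orientation): joint-space move of the TCP to a pose.
- move_l(position, speed=0.15, orientation=None): straight line of the TCP; orientation=None keeps the orientation; speed is the mean speed in m/s.
- movej(angles): joint-space move.
- gripper_open() and close(): open the fingers fully, or close them until they stop; the grip force is fixed at half the most.
- hold(seconds).
- inverse_kinematics(position, orientation): joint angles nearest the present ones, or None.
- state(): the state.
- get_image(name): name is "scene" or "top"; returns a dict with "frame" (400x640x3 uint8, blue, green, red), "depth" (400x640 float32, m along the optical axis (not along the pixel's ray), 0 where there is no reading), "camera_matrix" (3x3 intrinsics, pixels), "k1" (the pictures are not rectified: a ray, as slopes to the right and down, at radius r is drawn at 1 + k1 r^2 times it, then the intrinsics apply), "view" (4x4, takes a point from world to camera coordinates). Camera axes: x right, y up, looking along -z (the intrinsics and any distortion apply to the point x, -y, -z); pixel columns grow to the right and rows downward; lengths in m; the calibration is good to about 2 mm. A picture is of the moment at which its call begins.
A pose or a line that the arm cannot do raises IKError and nothing moves.
- job_done(): hands the job in; it is judged then, once.
The state is a dict: "time": time; "joint_pos": joint angles; "dq": joint speeds; "joint_torque": joint torques, N m; "ee_pos": TCP position; "ee_rot": TCP orientation; "ft_force": force on the tool from outside, world axes, zero at the start; "moment": the same for the moment, N m; "finger_gap": finger opening in m; "finger_force": force on a finger pad.
Only numpy, scipy, OpenCV 4.12 (cv2) and the standard library are available. Lean on these libraries where they do the work, as an engineer would, in place of code of your own. Each camera call takes 0.05 s, during which the arm holds its last target. There are 200 camera calls.

TASK

On the electronics bench a covered tray with three cells in a row already holds two tall black capacitors. Find its empty cell and stand the third tall capacitor of the same size, from the bench, upright in it, terminals up and resting on the cell's floor: lower it in and only then let go, do not drop it. Leave the two stored capacitors standing in their cells.

Things in the scene. Friction and masses are not known exactly. Their poses are not given: they have to be found in the camera images.
- tray: Grey covered tray fixed to the bench, 82 mm (x) by 216 mm (y), 25 mm high, with three square openings 58 mm wide. Origin: centre of its underside; z up. Cell centres at its y = -68, 0, +68 mm, x = 0; cell floors 4 mm above the bench (21 mm deep). The empty cell varies: it is the one where no stored capacitor stands. Stored ones stand within 5 mm of their cell centres.
- loose_mid (a point): Centre (48 mm above its foot) of the loose tall capacitor: upright black cylinder, diameter 40 mm, height 96 mm, 140 to 220 g, silver top with two brass terminals, z up. It stands on the bench right of the tray (-y), at least 90 mm (from its axis) clear of the unwanted things there: a slim capacitor (25 by 62 mm), a squat one (55 by 50 mm) and a flat tin.
- stored_a_mid (a point): Centre (half-way up, 48 mm above its foot) of one of the two stored capacitors, the same kind (diameter 40 mm, height 96 mm), standing loose in a cell, its top 100 mm above the bench. z up.
- stored_b_mid (a point): Centre (half-way up, 48 mm above its foot) of the other stored capacitor, same as the first.
Not all that is in view belongs to the job. Leave any green look-alike of the part that bears stored_a_mid alone.

How it is judged:
On the way:
1. the loose capacitor is lowered into a cell while still held: its foot at most 14 mm above the cell's floor (contact force between the fingers and loose above 1 N and z of loose_mid in the frame of tray below 0.066 m and ((x of loose_mid in the frame of tray between -0.016 and 0.016 m and y of loose_mid in the frame of tray between -0.084 and -0.052 m) or (x of loose_mid in the frame of tray between -0.016 and 0.016 m and y of loose_mid in the frame of tray between -0.016 and 0.016 m) or (x of loose_mid in the frame of tray between -0.016 and 0.016 m and y of loose_mid in the frame of tray between 0.052 and 0.084 m))), for 0.1 s.
At the end, for the whole second after the job is handed in: The loose capacitor rests upright (0.15 rad) on the floor of the empty cell, its centre within 16 mm of the cell centre in tray x and y and under 58 mm above the tray's underside, terminals up. Both stored ones stand upright (0.15 rad) in their cells, within 30 mm of their starts (((x of loose_mid in the frame of tray between -0.016 and 0.016 m and y of loose_mid in the frame of tray between -0.084 and -0.052 m) or (x of loose_mid in the frame of tray between -0.016 and 0.016 m and y of loose_mid in the frame of tray between -0.016 and 0.016 m) or (x of loose_mid in the frame of tray between -0.016 and 0.016 m and y of loose_mid in the frame of tray between 0.052 and 0.084 m)) and z of each of loose_mid, stored_a_mid, stored_b_mid in the frame of tray below 0.058 m and angle between each of loose_mid, stored_a_mid, stored_b_mid's own z axis and vertical below 0.15 rad and linear speed of loose below 0.02 m/s and distance of each of stored_a_mid, stored_b_mid from where it was at the start of the episode below 0.03 m); the robot touches nothing.
It fails at once if a stored capacitor is taken out of its cell or tipped over (distance of any of stored_a_mid, stored_b_mid from where it was at the start of the episode above 0.04 m or angle between any of stored_a_mid, stored_b_mid's own z axis and vertical above 0.6 rad).
It also fails if it takes over 38 s, if anything falls off the work surface, if the arm or the gripper's body presses on something with over 40 N, if the wrist force passes 120 N, or if a joint passes its speed limit or range.

## Working session

There is one attempt and no reset: what is moved stays moved. The work goes in short steps, each a Python script; the robot and the scene stay as the last script left them, time stands still between calls to the robot, and variables do not carry over. Pictures are saved under pics/ and viewed, at most 10 in all, crops included, and the job is handed in when it is done.

```bash
mkdir -p pics
cat > h.py <<'E'
from bench import *
import numpy as np, cv2
def world(im,u,v,z=None):
    "pixel -> world, by depth (z None) or on plane z"
    K=im["camera_matrix"]; k=im["k1"]
    d=np.array([(u-K[0][2])/K[0][0],(v-K[1][2])/K[1][1]]); s=d.copy()
    for _ in range(20): s=d/(1+k*(s@s))
    T=np.linalg.inv(np.array(im["view"])); ray=np.array([s[0],-s[1],-1.])
    R,o=T[:3,:3],T[:3,3]; r=R@ray
    t=im["depth"][int(round(v)),int(round(u))] if z is None else (z-o[2])/r[2]
    return o+t*r
E
python3 - <<'E'
from h import *
import pickle
for n in("scene","top"):
    im=get_image(n); cv2.imwrite(f"pics/{n}0.png",im["frame"]); pickle.dump(im,open(n+"0.pkl","wb"))
    print(n,im["k1"],np.round(np.linalg.inv(im["view"])[:3],3).tolist())
s=state();print(s["time"],s["ee_rot"],s["ee_pos"])
E
```

```text
scene 0.021855421143053236 [[0.821, -0.438, 0.365, 1.03], [0.57, 0.643, -0.512, -0.636], [-0.01, 0.628, 0.778, 1.031]]
top 0.0261428707738855 [[0.027, 0.99, -0.14, 0.455], [-0.999, 0.031, 0.029, -0.009], [0.033, 0.139, 0.99, 0.889]]
0.1 [-2.53457067e-04  2.20555686e-01  9.75373984e-01 -8.46549398e-04] [0.25800708 0.54135212 0.19951436]
```

View pics/scene0.png

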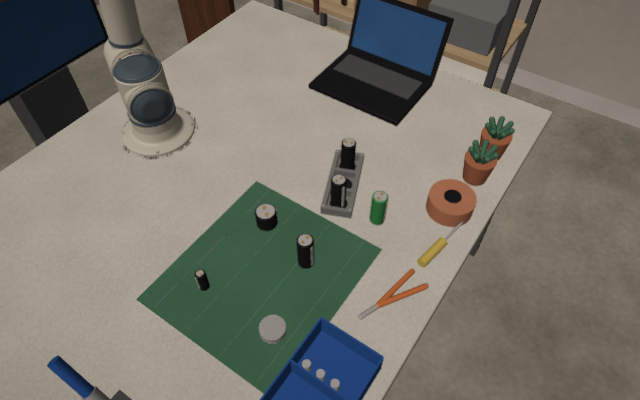

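View pics/top0.png

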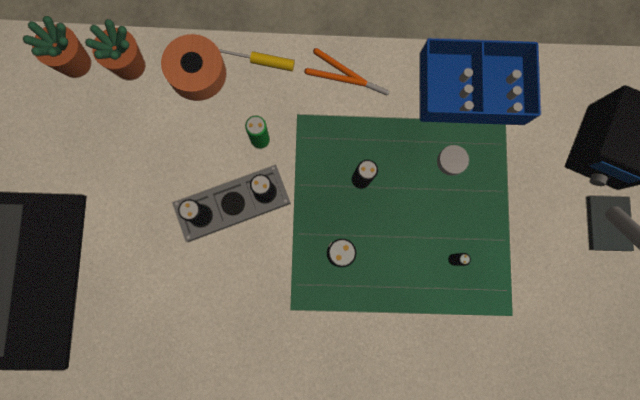

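The top view shows stored capacitors at (190,211) and (262,186). The tall black one at (367,170) is the likely target; the others are the slim (460,259), the squat (342,253), the tin (454,159) and the green look-alike (257,130). The middle cell (232,203) shows a dark disc, so I'm enlarging both areas.

```bash
python3 - <<'E'
import cv2,numpy as np
a=cv2.imread("pics/top0.png")[110:270,160:400]; 
a=cv2.resize(a,None,fx=3.3,fy=3.3,interpolation=cv2.INTER_CUBIC)
a=np.clip(a*1.5,0,255).astype('uint8')
cv2.imwrite("pics/crop_top.png",a)
E
python3 - <<'E'
from h import *
import pickle
im=pickle.load(open("top0.pkl","rb"))
for n,p in dict(loose=(367,170),sa=(190,211),sb=(262,186),mid=(232,203),mid2=(232,195),mid3=(225,205),green=(257,124),squat=(342,253),slim=(464,259),tin=(454,160)).items(): print(n,world(im,*p).round(4))
for n,p in dict(c1=(173,201),c2=(274,167),c3=(290,204),c4=(187,240)).items(): print(n,world(im,*p,z=.025).round(4),world(im,*p).round(4))
E
```

```text
loose [ 0.6332 -0.126   0.0949]
sa [0.5467 0.1906 0.0989]
sb [0.5962 0.065  0.0986]
mid [0.5764 0.1323 0.0049]
mid2 [0.5927 0.1332 0.0045]
mid3 [0.5715 0.1455 0.0075]
green [0.7133 0.0797 0.0945]
squat [ 0.4813 -0.087   0.0485]
slim [ 0.4764 -0.3149  0.0617]
tin [ 0.6761 -0.313   0.0226]
c1 [0.5739 0.2434 0.025 ] [0.5738 0.2431 0.0258]
c2 [0.6486 0.0498 0.025 ] [0.6482 0.0497 0.0269]
c3 [0.5752 0.0154 0.025 ] [5.787e-01 1.610e-02 1.000e-04]
c4 [0.4988 0.2113 0.025 ] [0.4987 0.2109 0.0267]
```

View pics/crop_top.png

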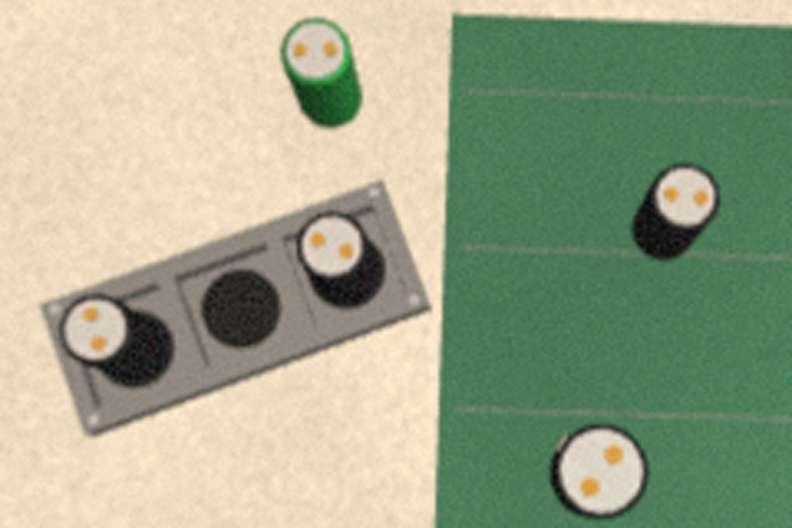

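The middle cell is empty: depth there reads the 4–5 mm floor and the dark disc is only paint. The loose tall capacitor is the black one at (367,169), with its top at 96 mm; the slim is 62 mm, the squat 50 mm and the other tall one is green. I'll grip it high and close along tray x, so the fingers clear the neighbours.

```bash
cat >> h.py <<'E'
from scipy.spatial.transform import Rotation as Ro
def down(yaw):
    "tool z down, tool y along heading yaw"
    y=np.array([np.cos(yaw),np.sin(yaw),0]); z=np.array([0,0,-1.])
    return np.roll(Ro.from_matrix(np.c_[np.cross(y,z),y,z]).as_quat(),1)
E
python3 - <<'E'
from h import *
import pickle
im=pickle.load(open("top0.pkl","rb"))
f=lambda c,z:world(im,160+(c[0]+.5)/3.3-.5,110+(c[1]+.5)/3.3-.5,z)
s=[f(c,.025) for c in((54,309),(376,192),(415,299),(94,420))]
ctr=np.mean(s,0); ty=(s[0]+s[3]-s[1]-s[2]); yaw=np.arctan2(-ty[0],ty[1])
print("ctr",ctr,"disc",f((241,308),.004),"yaw",yaw, [np.linalg.norm(s[0]-s[1]),np.linalg.norm(s[3]-s[2]),np.linalg.norm(s[0]-s[3])])
L=f((686,195),.096); print("loose",L)
for n,c in dict(a=(95,329),b=(331,245)).items():
    p=f(c,.1); d=(p-ctr)[:2]; print(n,p,"tray xy",d@[np.cos(yaw),np.sin(yaw)],d@[-np.sin(yaw),np.cos(yaw)])
for y in(yaw,yaw+np.pi): print([np.round(inverse_kinematics(list(p),list(down(y))),2).tolist() for p in((L[0],L[1],.059),(ctr[0],ctr[1],.063))])
E
```

```text
ctr [0.575919   0.13052073 0.025     ] disc [0.57657803 0.13104203 0.004     ] yaw 0.3950792647252875 [np.float64(0.2020879721047544), np.float64(0.20047405474376165), np.float64(0.07049721185677542)]
loose [ 0.6353378  -0.12678478  0.096     ]
a [0.54941764 0.19330975 0.1       ] tray xy -0.00029352572283070837 0.06815201018734264
b [0.59971867 0.06872593 0.1       ] tray xy -0.0018173746663957668 -0.06619455227689648
[[-0.25, 0.24, 1.32, -0.0, 1.58, -0.64], [0.17, 0.08, 1.48, -0.0, 1.58, -0.23]]Traceback (most recent call last):
  File "<stdin>", line 11, in <module>
    return _wrapfunc(a, 'round', decimals=decimals, out=out)
    return _wrapit(obj, method, *args, **kwds)
    result = getattr(arr, method)(*args, **kwds)
TypeError: unsupported operand type(s) for *: 'NoneType' and 'float'
```

Run:
```python
from h import *
L=[.6345,-.1265]; q=list(down(.395))
p=state()["ee_pos"]
move_l([p[0],p[1],.33],speed=.25)
move_to([*L,.20],q); 
im=get_image("top"); cv2.imwrite("pics/pre.png",im["frame"])
move_l([*L,.059],speed=.12)
s=state();print(s["time"],s["ee_pos"],s["ft_force"])
close(); s=state();print(s["time"],s["finger_gap"],s["finger_force"],s["ft_force"])
if s["finger_gap"]>.03:
    move_l([*L,.19],speed=.15)
    im=get_image("scene"); cv2.imwrite("pics/lift.png",cv2.resize(im["frame"][100:330,180:480],None,fx=2.5,fy=2.5))
s=state();print(s["time"],s["finger_gap"],s["ee_pos"],s["ft_force"])
```

```text
4.8833 [ 0.63513283 -0.12666914  0.06027938] [-0.48471829  0.00247636 -0.08287424]
5.7 0.039292497522001237 29.997229711152613 [ 0.31118967  0.59753719 -0.30150771]
6.775 0.03905231953306665 [ 0.63394966 -0.12635338  0.18816427] [-0.45488786 -0.01727099 -0.84648106]
```

View pics/lift.png

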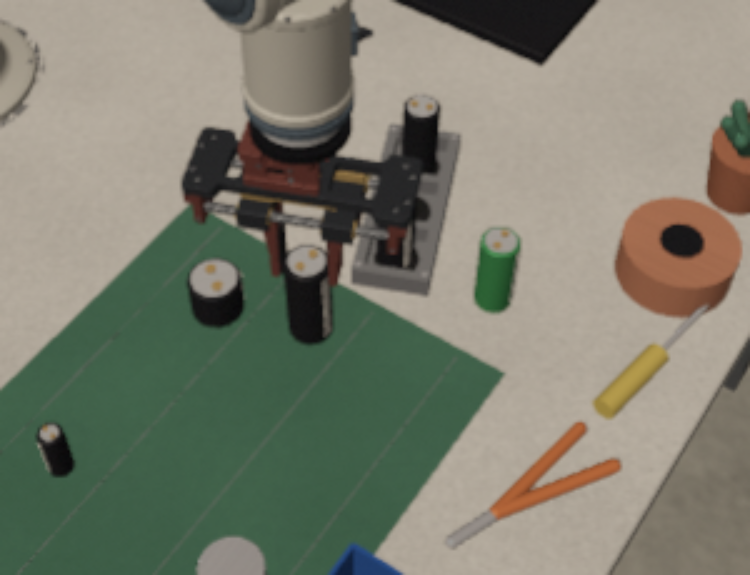

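The capacitor is held and lifted (top at about (303,205) in the full frame), but the pads look higher on it than I planned. I'm measuring its foot and top height before moving on.

Run:
```python
from h import *
im=get_image("scene"); cv2.imwrite("pics/lift2.png",cv2.resize(im["frame"][150:270,260:360],None,fx=5,fy=5,interpolation=cv2.INTER_CUBIC))
import pickle; pickle.dump(im,open("l2.pkl","wb"))
for v in range(196,246,3): print(v,world(im,303,v).round(3),im["frame"][v,303])
s=state();print(s["time"],s["finger_gap"],s["ee_pos"],s["ft_force"],s["finger_force"])
V=np.array(im["view"]);K=np.array(im["camera_matrix"])
for z in(0,-.008,-.019+.011): pass
p=V@np.r_[s["ee_pos"],1]; print("tcp px",K[0,2]+K[0,0]*p[0]/-p[2],K[1,2]+K[1,1]*-p[1]/-p[2])
```

```text
196 [ 0.508  0.041 -0.003] [157 170 179]
199 [ 0.629 -0.116  0.226] [142 152 160]
202 [ 0.634 -0.124  0.228] [125 142 156]
205 [ 0.635 -0.125  0.22 ] [147 154 160]
208 [ 0.64  -0.133  0.221] [147 154 160]
211 [ 0.645 -0.139  0.221] [32 32 33]
214 [ 0.647 -0.141  0.215] [18 19 19]
217 [ 0.646 -0.142  0.205] [18 18 19]
220 [ 0.645 -0.141  0.192] [19 17 18]
223 [ 0.646 -0.142  0.184] [16 16 18]
226 [ 0.644 -0.14   0.17 ] [17 17 18]
229 [ 0.646 -0.144  0.164] [15 15 16]
232 [ 0.645 -0.143  0.151] [19 18 18]
235 [ 0.643 -0.14   0.135] [18 17 19]
238 [ 0.591 -0.074  0.003] [62 80 53]
241 [ 0.595 -0.081  0.001] [71 94 63]
244 [ 0.601 -0.089  0.002] [70 93 62]
6.825 0.03898610877811177 [ 0.63395398 -0.1263339   0.18815327] [ 0.30410644 -0.64760037  0.20005308] 29.98917098622769
tcp px 302.70104525463097 214.35040583150888
```

View pics/lift2.png

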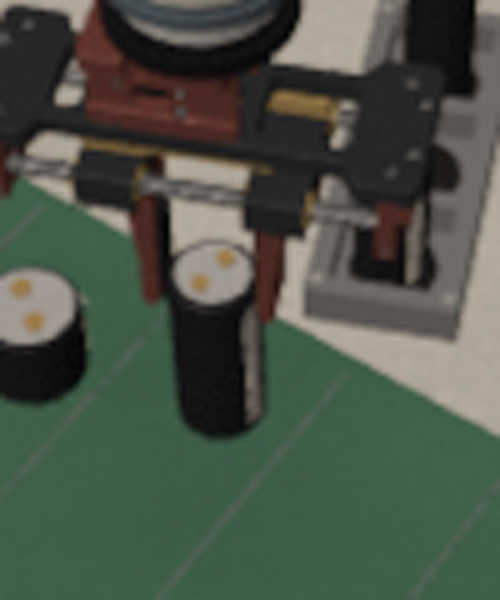

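The hold is good: top at z≈0.221, the capacitor is upright and there is almost no slip. Now I carry it over the middle cell and lower it, watching the contact force.

Run:
```python
from h import *
q=list(down(.395)); C=[.5763,.1308]
p=state()["ee_pos"]
move_l([p[0],p[1],.23],speed=.15,orientation=q)
move_l([*C,.23],speed=.15)
move_l([*C,.125],speed=.1)
im=get_image("scene"); cv2.imwrite("pics/above.png",cv2.resize(im["frame"][100:250,270:420],None,fx=4,fy=4,interpolation=cv2.INTER_CUBIC))
s=state();print(s["time"],s["ee_pos"],s["finger_gap"],s["ft_force"])
for v in(130,135,140,145): print(v,[world(im,u,v).round(3).tolist() for u in(338,343,348)])
```

```text
10.4 [0.57682464 0.13089603 0.12614541] 0.038762161479514494 [ 0.04620104 -0.27330384 -1.40685954]
130 [[0.446, 0.309, -0.002], [0.458, 0.318, -0.002], [0.471, 0.326, -0.002]]
135 [[0.458, 0.291, -0.002], [0.472, 0.297, 0.001], [0.482, 0.31, -0.003]]
140 [[0.47, 0.272, -0.001], [0.568, 0.138, 0.16], [0.577, 0.146, 0.159]]
145 [[0.567, 0.116, 0.161], [0.579, 0.12, 0.163], [0.588, 0.129, 0.161]]
```

View pics/above.png

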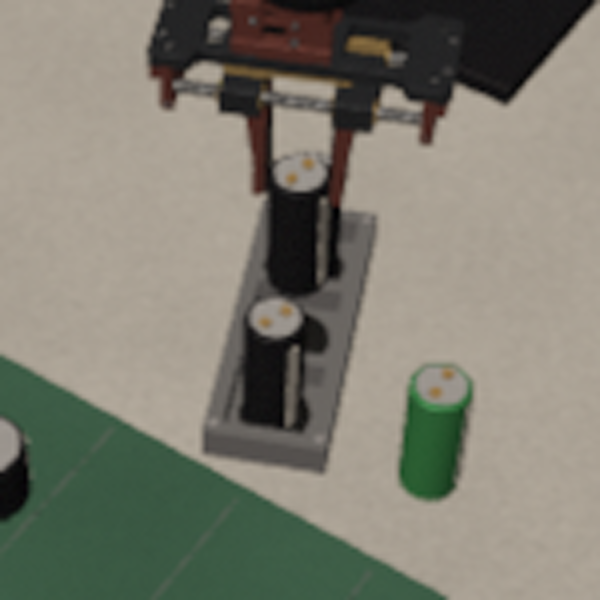

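The capacitor hangs centred over the middle cell, its top centre at (345,143), about (0.577, 0.131). Next I lower it until it touches.

Run:
```python
from h import *
C=[.5763,.1308]
move_l([*C,.072],speed=.05)
b=np.mean([(hold(.03),state()["ft_force"][2])[1] for _ in range(5)]); print("base",b,state()["ft_force"])
z=.072
while z>.058:
    z-=.001; move_l([*C,z],speed=.02); f=np.mean([(hold(.02),state()["ft_force"][2])[1] for _ in range(3)])
    print(round(z,3),round(f-b,2),state()["ee_pos"][2].round(4))
    if f-b>2.5: break
s=state();print(s["time"],s["ee_pos"],s["ft_force"],s["finger_force"])
```

```text
base -1.3590594679871577 [-0.17937561  0.04815429 -1.78545575]
0.071 0.33 0.0709
0.07 0.09 0.0699
0.069 0.06 0.069
0.068 0.18 0.068
0.067 -0.62 0.067
0.066 -0.34 0.066
0.065 0.15 0.065
0.064 0.01 0.0639
0.063 -0.17 0.063
0.062 6.27 0.0629
14.775 [0.5765621  0.13079045 0.06288339] [-1.21251358 -0.56782813  4.70171873] 29.982079197652638
```

It touched at TCP z = 0.063, as expected for the cell floor. Now I release, retreat and check.

Run:
```python
from h import *
C=[.5763,.1308]
move_l([*C,.063],speed=.02)
gripper_open(); hold(.2); move_l([*C,.24],speed=.15); 
move_to([.40,-.05,.30],list(down(.395)))
hold(.3)
im=get_image("top"); cv2.imwrite("pics/end.png",cv2.resize(im["frame"][110:270,160:400],None,fx=3.3,fy=3.3,interpolation=cv2.INTER_CUBIC))
import pickle; pickle.dump(im,open("end.pkl","wb"))
s=state();print(s["time"],s["ee_pos"],s["ft_force"],s["finger_gap"])
```

```text
18.8167 [ 0.40033371 -0.04965916  0.29959886] [-0.10367814  0.35720996  0.31387643] 0.08781116394074172
```

View pics/end.png

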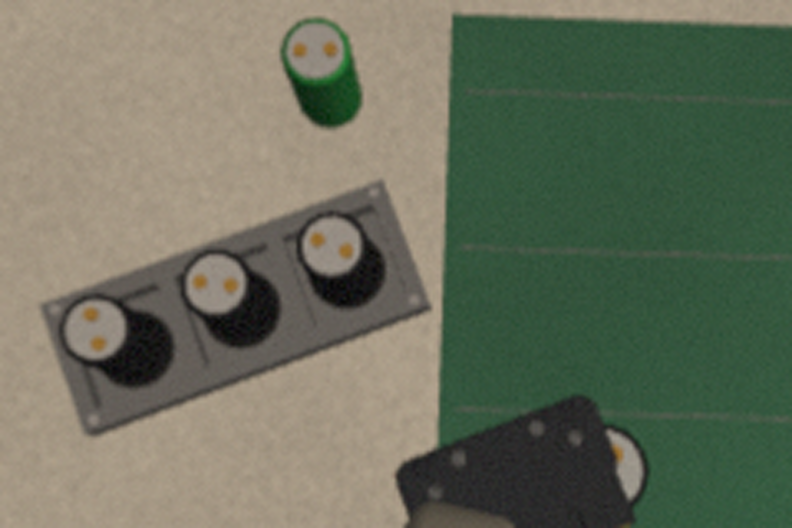

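All three stand upright in their cells: crop tops at (95,329), (216,283) and (331,245), in line, with the stored two unmoved. The robot is clear, so I'm handing in.

```bash
python3 -c "
from h import *
im=__import__('pickle').load(open('end.pkl','rb')); print(world(im,160+216.5/3.3-.5,110+283.5/3.3-.5,.1), world(im,225,196))
print(job_done())"
```

```text
[0.57663226 0.13002357 0.1       ] [0.57534599 0.12991357 0.10135357]
the job is handed in; nothing more can be done
None
```

The loose tall capacitor was lowered onto the floor of the empty middle cell and released there; it stands upright, terminals up, about 1 mm from the cell centre, the two stored ones did not visibly move, and the job was handed in at about 19 s (no verdict was returned).

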